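# Spring check on two crane-hook latch gates

## Robot

A 7-joint arm with a two-finger parallel gripper is mounted at the origin on the work surface. World frame = base frame: x ahead of the robot, y to its left, z up, the work surface at z = 0. Lengths are in m, angles in rad, forces in N, time in s.
With the tool pointing down it reaches from about 0.4 to 0.85 m from the base axis. Payload 10.4 kg.
Tool frame: the origin (TCP) lies between the finger pads; the fingertips stand 14 mm ahead of it and the grasp point (between the pads) lies 5 mm behind it; z points along the fingers, y is the line along which they close (so a half turn about z gives the same grasp; the last joint's range is limited). The gripper opens to 87 mm and grips with 3 to 60 N. Pads are 19 mm wide; open, the fingers measure 117 mm over their backs; the gripper's body (75 mm by 190 mm) begins 51 mm behind the grasp point.
Start: joints at [-1.131, 0.332, -0.065, 1.46, 0.022, 1.35, -0.088], TCP at [0.279, 0.559, 0.237] pointing down, gripper open.
Joint ranges: [-2.6, 2.6], [-0.5, 2.12], [-1.47, 1.34], [0.16, 2.42], [-1.27, 4.41], [0.06, 2.06], [-2.6, 2.6]. Speed limits (rad/s): [2.22, 2.22, 2.79, 2.79, 3.14, 3.14, 3.14].

## Interface

Orientations are given as a unit quaternion [x, y, z, w].
In Python, from bench import * gives the robot as it stands.
- The arm moves only by the tool drive_tool, never from a script. Its argument "deltas" is a list of rows, each a list of 7 numbers: the turn, a rotation vector about the tool's x, y, z in degrees, then the shift along the tool's x, y, z in m, then the closure, from -1 (fully open) to 1 (shut). A call has 1 to 12 rows; each row is the pose to reach, as a shift and turn from the pose commanded when the call began, along the tool's axes at that moment; what a row does not reach only later rows make up. A row lasts 1/10 s, in which the tool goes at most 50 mm and 8.59 degrees, less where a joint would pass 70% of its speed; a pose out of reach is approached as far as the arm can. A call with a gripper value outside its range is refused whole. The fingers move at their own pace and stop on an object; "squeeze" is the grip in N (left out, the last holds). Time passes only in rows, so rows that repeat a pose let the fingers close. It gives the time, the measured TCP pose, the force and the opening at its end, in the units of the state.
- read_state(): the state, without advancing time (a new reading comes with each control period).
- camera(name): name is "side" or "top"; returns (picture, depth): 400x640x3 uint8, red, green, blue; 400x640 float32, m along the optical axis (not along the pixel's ray), 0 where there is no reading.
- camera_params(name): a dict with "K" (3x3 intrinsics, pixels), "R" (3x3) and "t" (3): a world point X has camera coordinates R X + t. Camera axes: x right, y down, z forward; pixel columns grow to the right and rows downward; lengths in m; the calibration is good to about 2 mm. A picture is of the moment at which its call begins. camera_params takes no time and is no camera call.
- close_job(): hands the job in, once; it reports no verdict.
Trained networks look in the newest picture that a camera, given by its name, has taken for a name from the list of things; names that differ only in an ending like _2 or _b are one class to them, and where a whole thing is asked for, a point or a joint stands for the part that bears it (a point fixed in the world has none). Each returns a list of dicts, best first, with "score" (0 to 1); they miss things now and then, are a little off and sometimes report something else, mostly with a low value. They report only what shows in the picture. A call takes as long as a camera call.
- outline_of(label, camera): "pixels" (400x640 bool, what is visible of it) and "location" ([column, row] as shares, 0 to 1, of the picture: columns of its width, rows of its height, amid what is visible of it).
- tip_of(label, camera): "location" ([column, row] as shares, 0 to 1, of the picture: columns of its width, rows of its height: a listed point, or the origin of a listed thing).
The state is a dict: "time": time; "joint_positions": joint angles; "joint_vel": joint speeds; "joint_torque": joint torques, N m; "ee_pos": TCP position; "eef_rot": TCP orientation; "ft_force": force on the tool from outside, world axes, zero at the start; "torque": the same for the moment, N m; "width": finger opening in m.
Only numpy, scipy, OpenCV 4.12 (cv2) and the standard library are available. Lean on these libraries where they do the work, as an engineer would, in place of code of your own. Each camera call takes 0.05 s, during which the arm holds its last target. There are 200 camera calls.

## Task

Check the springs of the latch gates in the slotted stand by pushing, without grasping or pinching anything: with a fingertip push the longest gate fully open, away from the robot, keep it there for about a second and let it spring shut. Then push the shortest gate fully open in the same way and keep holding it open: the program finishes while the finger is still holding it. Do not force the gates past their stops, keep the middle-sized gate shut, and leave the other objects on the shelf where they are.

Things in the scene. Friction and masses are not known exactly. Their poses are not given: they have to be found in the camera images.
- stand: dark steel stand, fixed. Foot 110 (x) x 360 (y) x 12 mm; uprights 60 mm deep, up to z = 60 mm, leave three 30 mm slots at y = -110, 0, +110 mm. In each stands one bare-steel latch gate; which one where varies. Origin: centre of the underside, on the shelf. x axis: away from the robot (yaw within 0.35 rad), the way the gates open; y axis: along the hinge pin
- gate_long (a joint): opening in rad of the longest gate (95 mm above its hinge axis): 0 = shut, upright; 0.70 = fully open at its stop, top tipped to the stand's +x. Its spring (0.13 N m shut, 0.30 N m open; 2 to 4 N at a finger 70 mm above the hinge) shuts it when let go
- gate_middle (a joint): opening angle of the middle-sized gate, 75 mm above its hinge axis; same spring and range. To be kept shut
- gate_short (a joint): opening angle of the shortest gate, 55 mm above its hinge axis; same spring and range (with the finger about 40 mm above the hinge that is 3 to 8 N)
- gate_long_pivot (a point): mid-width point on the longest gate's hinge axis, 52 mm above the shelf (8 mm below the uprights' top). Axes turn with the gate: z up along it, x the way it opens, y along the hinge. The gate is a plate 22 mm wide (y), 6 mm thick (x -3 to +3 mm); its flat front face at x = -3 mm is the one to push
- gate_middle_pivot (a point): the same point of the middle-sized gate, which has the same width and thickness
- gate_short_pivot (a point): the same point of the shortest gate, which has the same width and thickness
- gate_long_tip (a point): middle of the top edge of the longest gate, 95 mm from its hinge axis (147 mm above the shelf when shut)
- gate_middle_tip (a point): middle of the top edge of the middle-sized gate, 75 mm from its hinge axis (127 mm above the shelf when shut)
- gate_short_tip (a point): middle of the top edge of the shortest gate, 55 mm from its hinge axis (107 mm above the shelf when shut)
- gauge_ring: loose brass go-gauge ring lying flat beyond the stand, 64 mm outside, 44 mm inside, 16 mm high; origin at the centre of its underside. To be left alone
- bumper: loose black rubber bumper block beyond the stand, 45 x 70 x 32 mm high; origin at the centre of its underside. To be left alone
- caliper_case: loose orange plastic dial caliper case at the right end of the work, 240 x 90 x 32 mm high; origin at the centre of its underside. To be left alone
- swivel_hook: loose squat yellow swivel hook lying flat at the left end of the work, about 240 x 120 x 32 mm high; origin on its underside in the shank. To be left alone

How it is judged:
By the outcome, as a careful person would: the job done as asked, in the order asked, and still so for the second after the job is handed in, while the arm keeps its last pose, push and grip.
It also fails if it takes over 56 s, if anything falls off the work surface, if the arm or the gripper's body presses on something with over 40 N, if the wrist force passes 120 N, or if a joint passes its speed limit or range.

## Working session

There is one attempt and no reset: what is moved stays moved. The work goes in short steps, Python scripts to look and compute and a tool call to move; the robot and the scene stay as the last step left them, time stands still between calls to the robot, and variables do not carry over. Pictures are saved under pics/ and viewed, on a budget of 10 in all, crops included, one or two more only if the job needs it, and the job is handed in when it is done.

Besides the shell and the picture viewer there is one more tool, called as name([rows], argument=value, ...), one row to a line, values as JSON. drive_tool: Moves the arm, as the interface text tells. Its arguments: {"type":"object","properties":{"deltas":{"type":"array"},"squeeze":{"type":"number"}},"required":["deltas"]}

```bash
mkdir -p pics; cat > h.py <<'E'
from bench import *
import numpy as np, cv2
def ray(cam,u,v):
    p=camera_params(cam);K,R,t=map(np.array,(p["K"],p["R"],p["t"]))
    d=R.T@np.linalg.solve(K,[u,v,1]);return -R.T@t,d
def at_z(cam,u,v,z):
    o,d=ray(cam,u,v);return o+d*(z-o[2])/d[2]
def proj(cam,X):
    p=camera_params(cam);c=np.array(p["R"])@X+np.array(p["t"]);c=np.array(p["K"])@c;return c[:2]/c[2]
E
python3 - <<'E'
from h import *
for c in("top","side"):
    im,d=camera(c);cv2.imwrite(f"pics/{c}0.png",im[:,:,::-1])
    print(c,"cam at",ray(c,320,200))
    for n,z in(("gate_long_tip",.147),("gate_middle_tip",.127),("gate_short_tip",.107),("gate_long_pivot",.052),("gate_middle_pivot",.052),("gate_short_pivot",.052),("stand",0)):
        for r in tip_of(n,c)[:2]:
            u,v=np.array(r["location"])*[640,400];print(n,round(r["score"],2),(round(u),round(v)),at_z(c,u,v,z).round(4))
s=read_state();print(s)
E
```

```text
top cam at (array([ 3.88290875e-01, -6.03568757e-04,  1.32720023e+00]), array([ 0.16625291,  0.02910869, -0.98596173]))
gate_long_tip 0.47 (334, 194) [ 0.6051 -0.0114  0.147 ]
gate_middle_tip 0.49 (217, 235) [0.4827 0.3724 0.127 ]
gate_short_tip 0.45 (305, 199) [0.5979 0.0856 0.107 ]
gate_long_pivot 0.48 (273, 208) [0.5799 0.2029 0.052 ]
gate_long_pivot 0.43 (334, 199) [ 0.6058 -0.0125  0.052 ]
gate_middle_pivot 0.61 (273, 206) [0.5858 0.2029 0.052 ]
gate_short_pivot 0.39 (307, 204) [0.5903 0.0827 0.052 ]
stand 0.87 (305, 207) [0.5879 0.0955 0.    ]
side cam at (array([0.59247756, 0.67969796, 0.83558011]), array([ 0.03599417, -0.66374696, -0.74711541]))
gate_long_tip 0.66 (327, 175) [ 0.6113 -0.0178  0.147 ]
gate_middle_tip 0.56 (339, 252) [0.5802 0.2031 0.127 ]
gate_short_tip 0.47 (336, 217) [0.5871 0.0878 0.107 ]
gate_long_pivot 0.49 (328, 203) [ 0.6083 -0.0072  0.052 ]
gate_middle_pivot 0.63 (338, 272) [0.5806 0.2096 0.052 ]
gate_middle_pivot 0.33 (338, 252) [0.5812 0.1529 0.052 ]
gate_short_pivot 0.55 (330, 229) [0.6017 0.0842 0.052 ]
stand 0.87 (331, 243) [0.5995 0.0912 0.    ]
{'time': 0.8, 'joint_positions': array([-1.13061566,  0.33216749, -0.06470449,  1.46009291,  0.02161405,
        1.34990984, -0.08849907]), 'joint_vel': array([ 8.01285896e-04,  5.37214344e-04, -1.43879861e-03, -9.72225839e-04,
       -5.68354725e-04,  5.76259633e-05, -3.39627507e-04]), 'joint_torque': array([ 4.11938590e-04, -6.22981811e+01,  2.53610825e-02, -3.90102732e+01,
       -6.08309917e-02,  3.12861556e-02,  4.29086663e-05]), 'ee_pos': array([0.27901889, 0.55928535, 0.23659924]), 'eef_rot': array([2.29325501e-01, 9.73349789e-01, 5.79678197e-05, 9.79141884e-06]), 'ft_force': array([ 0.26743342,  0.55502804, -0.63193051]), 'torque': array([-0.03916187, -0.00052506,  0.03025619]), 'width': 0.08694862197131357}
```

```bash
python3 - <<'E'
import cv2,numpy as np
a=cv2.imread("pics/top0.png");b=cv2.imread("pics/side0.png")
cv2.imwrite("pics/both.png",np.vstack([cv2.resize(a[120:290,160:460],(530,300)),cv2.resize(b[100:330,140:546],(530,300))]))
E
```

```text
(no output)
```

View pics/both.png

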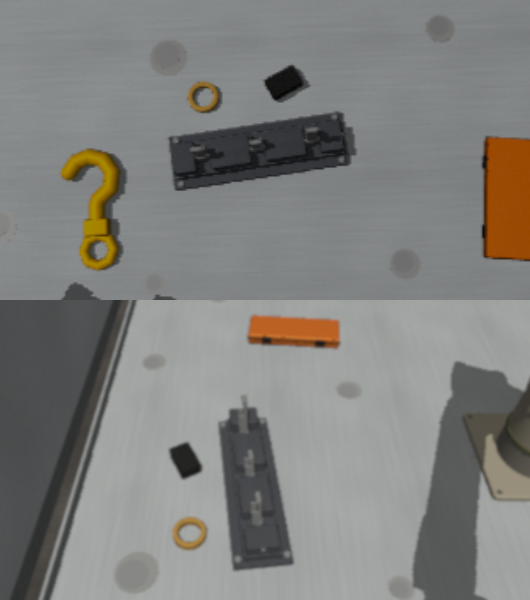

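View pics/side0.png

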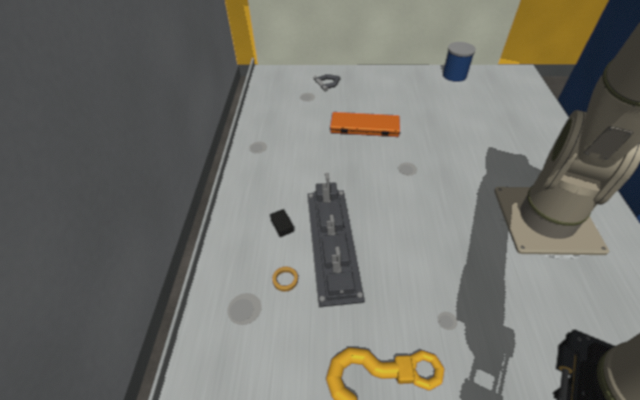

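Seen along the stand: long gate at the far right end (side image ≈(327,175)–(328,203)), short gate in the middle (336,217), middle-sized gate nearest the left (339,252). The ring and bumper lie beyond it. I'll refine the stand pose from depth.

```bash
python3 - <<'E'
from h import *
for c in("top","side"):
    im,d=camera(c);p=camera_params(c);K,R,t=map(np.array,(p["K"],p["R"],p["t"]))
    v,u=np.mgrid[:400,:640];P=np.linalg.inv(K)@np.stack([u.ravel(),v.ravel(),np.ones(u.size)])*d.ravel()
    X=(R.T@(P-t[:,None])).T;X=X[(d.ravel()>0)&(abs(X[:,0]-.59)<.12)&(abs(X[:,1]-.095)<.22)]
    F=X[X[:,2]>.006]; F=F[(F[:,0]<.66)]
    r=cv2.minAreaRect(X[(X[:,2]>.007)&(X[:,2]<.018)&(X[:,0]<.665)][:,:2].astype(np.float32)*1000);print(c,"foot",r)
    U=X[(X[:,2]>.053)&(X[:,2]<.066)];print("uprights",cv2.minAreaRect(U[:,:2].astype(np.float32)*1000))
    G=X[X[:,2]>.072]
    for y in(-.015,.09,.2):
        g=G[abs(G[:,1]-y)<.03]
        if len(g): print(y,len(g),g.mean(0).round(4),g.min(0).round(4),g.max(0).round(4))
E
```

```text
top foot ((572.300537109375, 92.01170349121094), (184.05526733398438, 417.23358154296875), 0.9075852632522583)
uprights ((593.8216552734375, 88.15924072265625), (61.43349075317383, 343.960693359375), 7.394303798675537)
-0.015 46 [ 0.6078 -0.0189  0.123 ] [ 0.6037 -0.0315  0.0736] [ 0.6206 -0.0087  0.1495]
0.09 32 [0.5941 0.0888 0.0976] [0.5896 0.0779 0.0724] [0.606  0.0994 0.1119]
0.2 45 [0.5803 0.196  0.1099] [0.5748 0.187  0.0721] [0.5933 0.2078 0.1317]
side foot ((595.669677734375, 90.7082290649414), (110.11536407470703, 362.1267395019531), 7.41978120803833)
uprights ((595.3729858398438, 92.17716217041016), (60.22752380371094, 344.7174377441406), 7.423837184906006)
-0.015 135 [ 0.6143 -0.0133  0.1083] [ 0.6075 -0.0295  0.0721] [ 0.6246 -0.0041  0.1479]
0.09 77 [0.5996 0.0946 0.0917] [0.5934 0.0811 0.0728] [0.6088 0.1042 0.1088]
0.2 133 [0.5855 0.2032 0.1003] [0.5772 0.1883 0.0721] [0.5951 0.2137 0.1305]
```

drive_tool([
  [0,0,8,0,0,0,1],
  [0,0,16,0,0,0,1],
  [0,0,24,0,0,0,1],
  [0,0,32,0,0,0,1],
  [0,0,40,0,0,0,1],
  [0,0,48,0,0,0,1],
  [0,0,56.7,0,0,0,1],
  [0,0,56.7,0,0,0,1],
], squeeze=30)

```text
time: 1.7
ee_pos: [0.279, 0.5593, 0.2366]
eef_rot: [0.665, 0.747, 0.0, 0.0]
ft_force: [-0.8, -0.0, -0.7]
width: 0.0309
```

drive_tool([
  [0,0,-0.6,-0.613,0.209,0,1],
  [0,0,-0.6,-0.613,0.209,0,1],
  [0,0,-0.6,-0.613,0.209,0,1],
  [0,0,-0.6,-0.613,0.209,0,1],
  [0,0,-0.6,-0.613,0.209,0,1],
  [0,0,-0.6,-0.613,0.209,0,1],
  [0,0,-0.6,-0.613,0.209,0,1],
  [0,0,-0.6,-0.613,0.209,0,1],
  [0,0,-0.6,-0.613,0.209,0,1],
  [0,0,-0.6,-0.613,0.209,0,1],
  [0,0,-0.6,-0.613,0.209,0,1],
  [0,0,-0.6,-0.613,0.209,0,1],
])

```text
time: 2.9
ee_pos: [0.539, 0.0163, 0.237]
eef_rot: [0.658, 0.753, 0.0, 0.0]
ft_force: [0.3, 0.6, 0.3]
width: 0.0006
```

drive_tool([
  [0,0,0,0,0,0,1],
])

```text
time: 3.0
ee_pos: [0.5399, 0.0106, 0.2369]
eef_rot: [0.662, 0.75, -0.001, 0.002]
ft_force: [-0.3, -0.2, 0.1]
width: 0.0005
```

drive_tool([
  [0,0,-0.3,-0.038,0.015,0,1],
  [0,0,-0.3,-0.038,0.015,0,1],
  [0,0,-0.3,-0.038,0.015,0.04,1],
  [0,0,-0.3,-0.038,0.015,0.08,1],
  [0,0,-0.3,-0.038,0.015,0.116,1],
  [0,0,-0.3,-0.038,0.015,0.116,1],
  [0,0,-0.3,-0.038,0.015,0.116,1],
  [0,0,-0.3,-0.038,0.015,0.116,1],
])

```text
time: 3.8
ee_pos: [0.5594, -0.0174, 0.1228]
eef_rot: [0.658, 0.753, 0.001, 0.001]
ft_force: [0.6, -0.1, -0.2]
width: 0.0006
```

```bash
python3 - <<'E'
from h import *
for n in("top","side"):
    im,d=camera(n);u,v=proj(n,np.array([.6,.0,.09])).astype(int)
    cr=im[max(0,v-70):v+70,u-90:u+90,::-1];cv2.imwrite(f"pics/{n}1.png",cv2.resize(cr,None,fx=3,fy=3,interpolation=cv2.INTER_CUBIC))
a,b=cv2.imread("pics/top1.png"),cv2.imread("pics/side1.png")
cv2.imwrite("pics/c1.png",cv2.resize(np.vstack([a[:400],b[:400]]),None,fx=.75,fy=.75))
s=read_state();p=s["ee_pos"];u=np.array([.9916,.129]);x=np.array([-.129,.9916])
q=p[:2]-[.609,-.0186];print(s["time"],p,s["eef_rot"],"s",q@u,"lat",q@x,s["ft_force"])
E
```

```text
3.9 [ 0.55936593 -0.0173215   0.12260027] [0.65784891 0.7531481  0.00135936 0.00094851] s -0.049052212237926815 lat 0.007670559488221286 [ 0.63208277  0.58862506 -0.50285594]
```

View pics/c1.png

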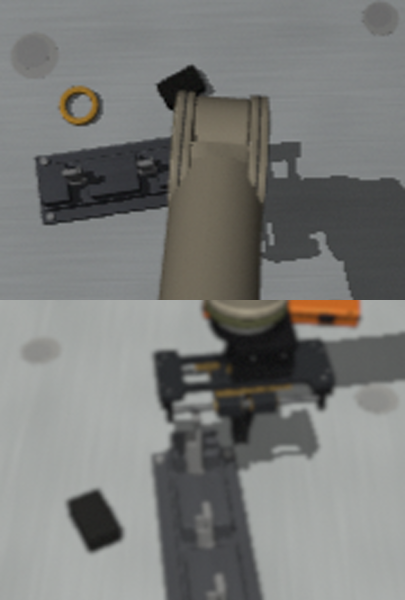

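Side view: the closed fingers stand just in front (robot side) of the long gate, and the body is clear above it. It is off 8 mm sideways. I'll correct that and approach to contact.

drive_tool([
  [0,0,0,-0.008,0,0,1],
  [0,0,0,-0.008,0.01,0,1],
  [0,0,0,-0.008,0.02,0,1],
  [0,0,0,-0.008,0.026,0,1],
  [0,0,0,-0.008,0.028,0,1],
  [0,0,0,-0.008,0.028,0,1],
])

```text
time: 4.5
ee_pos: [0.5872, -0.0216, 0.1202]
eef_rot: [0.658, 0.753, -0.0, -0.0]
ft_force: [0.5, 0.4, -0.8]
width: 0.0005
```

drive_tool([
  [0,0,0,0,0.002,0,1],
  [0,0,0,0,0.004,0,1],
  [0,0,0,0,0.006,0,1],
  [0,0,0,0,0.008,0,1],
  [0,0,0,0,0.01,0,1],
  [0,0,0,0,0.01,0,1],
])

```text
time: 5.1
ee_pos: [0.597, -0.0204, 0.1205]
eef_rot: [0.658, 0.753, -0.0, -0.0]
ft_force: [-1.6, -0.2, 1.8]
width: 0.0003
```

```bash
cat >> h.py <<'E'
U=np.array([.9916,.129]);V=np.array([-.129,.9916])
LONG=np.array([.609,-.0186]);SHORT=np.array([.595,.0905])
def rep(piv):
    fs=[]
    s=read_state();p=s["ee_pos"];q=p[:2]-piv;f=s["ft_force"]
    print("t",s["time"],"s",(q@U).round(4),"lat",(q@V).round(4),"z",p[2].round(4),"F_u",(f[:2]@U).round(2),"F_v",(f[:2]@V).round(2),"Fz",f[2].round(2),"yaw",np.degrees(2*np.arctan2(s["eef_rot"][1],s["eef_rot"][0])-np.pi/2).round(2))
def gate(name,cam,piv,L):
    camera(cam)
    for r in tip_of(name,cam)[:2]:
        px=np.array(r["location"])*[640,400]
        th=np.linspace(-.2,1.,121)
        e=[np.linalg.norm(proj(cam,np.r_[piv+U*L*np.sin(a),.052+L*np.cos(a)])-px) for a in th]
        print(name,cam,round(r["score"],2),px.round(1),"angle",th[np.argmin(e)].round(2),"res px",round(min(e),1))
E
python3 - <<'E'
from h import *
rep(LONG);gate("gate_long_tip","side",LONG,.095);rep(LONG)
E
```

```text
t 5.1 s -0.0121 lat -0.0002 z 0.1205 F_u -1.59 F_v 0.0 Fz 1.78 yaw 7.68
gate_long_tip side 0.43 [325.5 175.7] angle 0.06 res px 0.5
t 5.2 s -0.0123 lat -0.0002 z 0.1205 F_u -2.18 F_v 0.39 Fz 0.99 yaw 7.68
```

drive_tool([
  [0,0,0,0,0.004,0,1],
  [0,0,0,0,0.008,0,1],
  [0,0,0,0,0.012,0,1],
  [0,0,0,0,0.016,0,1],
  [0,0,0,0,0.02,0,1],
  [0,0,0,0,0.024,0,1],
  [0,0,0,0,0.028,0,1],
  [0,0,0,0,0.032,0,1],
  [0,0,0,0,0.032,0,1],
])

```text
time: 6.1
ee_pos: [0.6291, -0.016, 0.1206]
eef_rot: [0.658, 0.753, 0.0, 0.0]
ft_force: [-3.6, -0.1, 0.8]
width: 0.0008
```

```bash
python3 - <<'E'
from h import *
rep(LONG);gate("gate_long_tip","side",LONG,.095);rep(LONG)
E
```

```text
t 6.1 s 0.0203 lat -0.0001 z 0.1206 F_u -3.57 F_v 0.37 Fz 0.77 yaw 7.69
gate_long_tip side 0.57 [306.4 180.3] angle 0.6 res px 1.2
t 6.2 s 0.02 lat -0.0 z 0.1207 F_u -3.67 F_v 0.02 Fz 0.29 yaw 7.69
```

drive_tool([
  [0,0,0,0,0.001,0,1],
  [0,0,0,0,0.002,0,1],
  [0,0,0,0,0.003,0,1],
  [0,0,0,0,0.004,0,1],
  [0,0,0,0,0.004,0,1],
])

```text
time: 6.7
ee_pos: [0.6327, -0.0155, 0.1205]
eef_rot: [0.658, 0.753, 0.0, 0.0]
ft_force: [-5.4, -0.4, -0.3]
width: 0.0005
```

drive_tool([
  [0,0,0,0,0.001,0,1],
  [0,0,0,0,0.001,0,1],
])

```text
time: 6.9
ee_pos: [0.6336, -0.0154, 0.1205]
eef_rot: [0.658, 0.753, 0.0, -0.0]
ft_force: [-5.4, -0.7, 0.2]
width: 0.0005
```

drive_tool([
  [0,0,0,0,0.001,0,1],
  [0,0,0,0,0.001,0,1],
])

```text
time: 7.1
ee_pos: [0.6346, -0.0153, 0.1205]
eef_rot: [0.658, 0.753, 0.0, 0.0]
ft_force: [-4.9, -0.5, 0.4]
width: 0.0002
```

```bash
python3 - <<'E'
from h import *
rep(LONG);gate("gate_long_tip","side",LONG,.095);rep(LONG)
E
```

```text
t 7.1 s 0.0258 lat -0.0 z 0.1205 F_u -4.97 F_v 0.11 Fz 0.37 yaw 7.68
gate_long_tip side 0.65 [385.  374.9] angle 1.0 res px 205.2
gate_long_tip side 0.6 [306.  181.1] angle 0.63 res px 0.7
t 7.2 s 0.0257 lat -0.0 z 0.1206 F_u -5.5 F_v 0.37 Fz -0.41 yaw 7.68
```

drive_tool([
  [0,0,0,0,0.001,0,1],
  [0,0,0,0,0.001,0,1],
])

```text
time: 7.4
ee_pos: [0.6356, -0.0152, 0.1206]
eef_rot: [0.658, 0.753, 0.0, 0.0]
ft_force: [-4.9, -0.6, -0.4]
width: 0.0007
```

drive_tool([
  [0,0,0,0,0.001,0,1],
  [0,0,0,0,0.001,0,1],
])

```text
time: 7.6
ee_pos: [0.6365, -0.0151, 0.1206]
eef_rot: [0.658, 0.753, 0.0, 0.0]
ft_force: [-5.0, -1.0, -0.6]
width: 0.0003
```

```bash
python3 - <<'E'
from h import *
rep(LONG);gate("gate_long_tip","side",LONG,.095);rep(LONG)
im,d=camera("side");u,v=306,190
cv2.imwrite("pics/s2.png",cv2.resize(im[v-50:v+50,u-70:u+70,::-1],None,fx=4,fy=4,interpolation=cv2.INTER_CUBIC))
for a in(.5,.6,.7,.8):print(a,proj("side",np.r_[LONG+U*.095*np.sin(a),.052+.095*np.cos(a)]).round(1))
E
```

```text
t 7.6 s 0.0278 lat -0.0 z 0.1206 F_u -5.07 F_v -0.39 Fz -0.56 yaw 7.68
gate_long_tip side 0.47 [305.7 182.1] angle 0.65 res px 0.1
t 7.7 s 0.0277 lat -0.0001 z 0.1206 F_u -4.78 F_v -0.15 Fz -0.47 yaw 7.68
0.5 [310.1 179.6]
0.6 [307.1 181.2]
0.7 [304.3 183. ]
0.8 [301.8 185. ]
```

View pics/s2.png

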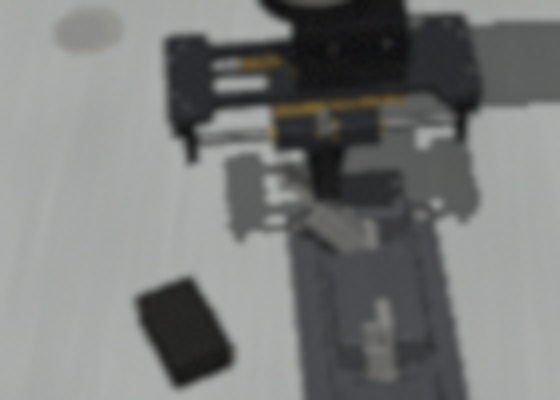

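The gate leans well open (tip at about (285,180) in the crop), with the finger on its face and the force still flat. I'll go on in 1 mm steps until the stop shows.

drive_tool([
  [0,0,0,0,0.001,0,1],
  [0,0,0,0,0.001,0,1],
])

```text
time: 7.95
ee_pos: [0.6375, -0.0149, 0.1206]
eef_rot: [0.658, 0.753, 0.0, 0.0]
ft_force: [-4.8, -0.2, -0.0]
width: 0.0
```

drive_tool([
  [0,0,0,0,0.001,0,1],
  [0,0,0,0,0.001,0,1],
])

```text
time: 8.15
ee_pos: [0.6385, -0.0148, 0.1206]
eef_rot: [0.658, 0.753, 0.0, 0.0]
ft_force: [-4.7, -1.8, 0.3]
width: 0.0003
```

drive_tool([
  [0,0,0,0,0.001,0,1],
  [0,0,0,0,0.001,0,1],
])

```text
time: 8.35
ee_pos: [0.6395, -0.0146, 0.1205]
eef_rot: [0.658, 0.753, 0.0, 0.0]
ft_force: [-4.5, -0.8, 0.0]
width: 0.0002
```

drive_tool([
  [0,0,0,0,0.001,0,1],
  [0,0,0,0,0.001,0,1],
])

```text
time: 8.55
ee_pos: [0.6405, -0.0145, 0.1205]
eef_rot: [0.658, 0.753, 0.0, 0.0]
ft_force: [-6.0, -0.7, 1.1]
width: 0.0004
```

```bash
python3 - <<'E'
from h import *
rep(LONG);gate("gate_long_tip","side",LONG,.095);rep(LONG);gate("gate_long_tip","side",LONG,.095);rep(LONG)
E
```

```text
t 8.55 s 0.0318 lat 0.0 z 0.1205 F_u -6.05 F_v 0.09 Fz 1.09 yaw 7.68
gate_long_tip side 0.77 [305.3 184.8] angle 0.71 res px 2.0
gate_long_tip side 0.47 [384. 374.] angle 1.0 res px 204.0
t 8.65 s 0.0317 lat 0.0 z 0.1206 F_u -4.33 F_v -0.51 Fz 0.54 yaw 7.69
gate_long_tip side 0.64 [303.9 184.6] angle 0.74 res px 1.0
gate_long_tip side 0.56 [339.1 268.4] angle 1.0 res px 89.4
t 8.75 s 0.0317 lat 0.0 z 0.1206 F_u -4.98 F_v 0.21 Fz 0.64 yaw 7.68
```

drive_tool([
  [0,0,0,0,0.001,0,1],
  [0,0,0,0,0.001,0,1],
])

```text
time: 8.95
ee_pos: [0.6415, -0.0143, 0.1206]
eef_rot: [0.658, 0.753, 0.0, 0.0]
ft_force: [-4.0, -0.3, 0.2]
width: 0.0003
```

drive_tool([
  [0,0,0,0,0.001,0,1],
  [0,0,0,0,0.001,0,1],
])

```text
time: 9.15
ee_pos: [0.6419, -0.0143, 0.1204]
eef_rot: [0.658, 0.753, -0.0, -0.001]
ft_force: [-7.3, -1.2, 2.7]
width: 0.0003
```

The force jumped to 7.3 N and the motion lagged by 0.6 mm: the gate is at its stop. Holding.

drive_tool([
  [0,0,0,0,0,0,1],
  [0,0,0,0,0,0,1],
  [0,0,0,0,0,0,1],
  [0,0,0,0,0,0,1],
  [0,0,0,0,0,0,1],
])

```text
time: 9.65
ee_pos: [0.6419, -0.0143, 0.1204]
eef_rot: [0.658, 0.753, -0.0, -0.0]
ft_force: [-7.1, -0.4, 2.6]
width: 0.0003
```

```bash
python3 - <<'E'
from h import *
rep(LONG);gate("gate_long_tip","side",LONG,.095);rep(LONG);gate("gate_long_tip","side",LONG,.095);rep(LONG)
E
```

```text
t 9.65 s 0.0332 lat 0.0 z 0.1204 F_u -7.12 F_v 0.56 Fz 2.62 yaw 7.68
gate_long_tip side 0.51 [302.4 181. ] angle 0.71 res px 2.7
t 9.75 s 0.0332 lat 0.0 z 0.1205 F_u -7.5 F_v 0.01 Fz 1.57 yaw 7.68
gate_long_tip side 0.7 [304.7 181.9] angle 0.67 res px 0.7
t 9.85 s 0.0332 lat -0.0 z 0.1204 F_u -6.44 F_v 1.83 Fz 2.23 yaw 7.68
```

drive_tool([
  [0,0,0,0,0,0,1],
  [0,0,0,0,0,0,1],
  [0,0,0,0,0,0,1],
  [0,0,0,0,0,0,1],
  [0,0,0,0,-0.015,0,1],
  [0,0,0,0,-0.035,0,1],
  [0,0,0,0,-0.06,0,1],
  [0,0,0,0,-0.085,0,1],
  [0,0,0,0,-0.09,0,1],
  [0,0,0,0,-0.09,0,1],
])

```text
time: 10.85
ee_pos: [0.554, -0.026, 0.1214]
eef_rot: [0.658, 0.753, 0.001, 0.001]
ft_force: [-0.1, 0.7, -0.2]
width: 0.0004
```

```bash
python3 - <<'E'
from h import *
rep(LONG);gate("gate_long_tip","side",LONG,.095);rep(SHORT)
E
```

```text
t 10.85 s -0.0555 lat -0.0002 z 0.1214 F_u 0.0 F_v 0.68 Fz -0.19 yaw 7.69
gate_long_tip side 0.74 [330.4 173.8] angle -0.08 res px 1.0
t 10.95 s -0.055 lat -0.1101 z 0.1211 F_u 1.27 F_v -0.79 Fz 0.87 yaw 7.72
```

Long gate is shut again. Now to the short gate.

drive_tool([
  [0,0,0,0.03,0,0,1],
  [0,0,0,0.07,0,0,1],
  [0,0,0,0.11,0,0,1],
  [0,0,0,0.11,0,0.01,1],
  [0,0,0,0.11,0,0.0225,1],
  [0,0,0,0.11,0,0.0225,1],
  [0,0,0,0.11,0.015,0.0225,1],
  [0,0,0,0.11,0.03,0.0225,1],
  [0,0,0,0.11,0.03,0.0225,1],
])

```text
time: 11.85
ee_pos: [0.57, 0.0854, 0.0981]
eef_rot: [0.659, 0.752, 0.0, 0.001]
ft_force: [-0.0, -0.1, 0.4]
width: 0.0006
```

```bash
python3 - <<'E'
from h import *
rep(SHORT);gate("gate_short_tip","side",SHORT,.055)
im,d=camera("side");u,v=325,210
cv2.imwrite("pics/s3.png",cv2.resize(im[v-60:v+60,u-80:u+80,::-1],None,fx=4,fy=4,interpolation=cv2.INTER_CUBIC))
E
```

```text
t 11.85 s -0.0255 lat -0.0018 z 0.0981 F_u -0.01 F_v -0.06 Fz 0.42 yaw 7.56
gate_short_tip side 0.67 [326.  199.1] angle 0.14 res px 19.4
gate_short_tip side 0.59 [332.5 214.7] angle -0.01 res px 3.1
```

View pics/s3.png

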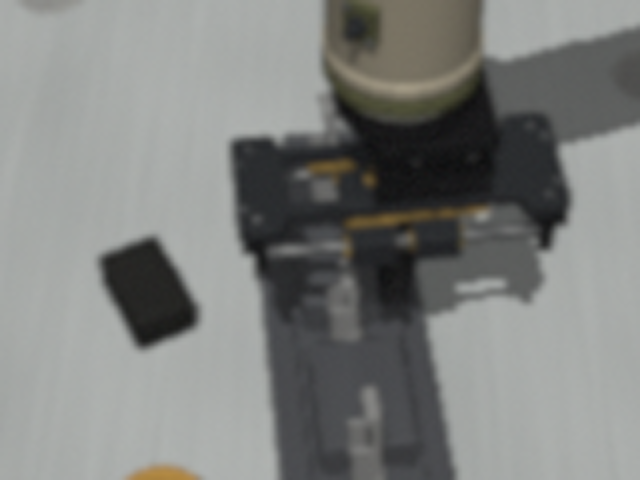

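The finger stands right in front of the short gate (crop (345,300)). The middle-sized gate (365,430) and the long gate (328,110) are upright and clear. Pushing.

drive_tool([
  [0,0,0,0,0.006,0,1],
  [0,0,0,0,0.01,0,1],
  [0,0,0,0,0.014,0,1],
  [0,0,0,0,0.018,0,1],
  [0,0,0,0,0.022,0,1],
  [0,0,0,0,0.026,0,1],
  [0,0,0,0,0.03,0,1],
  [0,0,0,0,0.032,0,1],
  [0,0,0,0,0.032,0,1],
])

```text
time: 12.9
ee_pos: [0.598, 0.0908, 0.0964]
eef_rot: [0.658, 0.753, -0.002, -0.002]
ft_force: [-7.6, -0.7, -2.0]
width: 0.0005
```

```bash
python3 - <<'E'
from h import *
rep(SHORT);gate("gate_short_tip","side",SHORT,.055);rep(SHORT)
E
```

```text
t 12.9 s 0.003 lat -0.0001 z 0.0964 F_u -7.63 F_v 0.3 Fz -2.02 yaw 7.69
gate_short_tip side 0.67 [323.9 220.1] angle 0.41 res px 0.5
t 13.0 s 0.0029 lat -0.0001 z 0.0965 F_u -7.96 F_v -0.36 Fz -1.87 yaw 7.68
```

drive_tool([
  [0,0,0,0,0,0,1],
  [0,0,0,0,0,0,1],
  [0,0,0,0,0,0,1],
])

```text
time: 13.3
ee_pos: [0.5979, 0.0907, 0.0965]
eef_rot: [0.658, 0.753, -0.002, -0.002]
ft_force: [-8.1, -1.1, -1.8]
width: 0.0006
```

drive_tool([
  [0,0,0,0,0.001,-0.001,1],
  [0,0,0,0,0.002,-0.002,1],
  [0,0,0,0,0.002,-0.002,1],
])

```text
time: 13.6
ee_pos: [0.6001, 0.091, 0.0987]
eef_rot: [0.658, 0.753, -0.002, -0.002]
ft_force: [-6.7, -0.2, -0.2]
width: 0.0005
```

```bash
python3 - <<'E'
from h import *
rep(SHORT);gate("gate_short_tip","side",SHORT,.055);rep(SHORT)
E
```

```text
t 13.6 s 0.0051 lat -0.0001 z 0.0987 F_u -6.71 F_v 0.7 Fz -0.18 yaw 7.68
gate_short_tip side 0.66 [322.3 219.6] angle 0.47 res px 0.6
gate_short_tip side 0.47 [285.  279.6] angle 1.0 res px 61.2
t 13.7 s 0.0052 lat -0.0002 z 0.0988 F_u -7.92 F_v -0.78 Fz -0.19 yaw 7.68
```

drive_tool([
  [0,0,0,0,0.002,0,1],
  [0,0,0,0,0.004,0,1],
  [0,0,0,0,0.006,0,1],
  [0,0,0,0,0.006,0,1],
])

```text
time: 14.1
ee_pos: [0.606, 0.0918, 0.0986]
eef_rot: [0.658, 0.753, -0.002, -0.002]
ft_force: [-7.8, -0.4, 0.3]
width: 0.0002
```

drive_tool([
  [0,0,0,0,0.001,0,1],
  [0,0,0,0,0.001,0,1],
])

```text
time: 14.3
ee_pos: [0.6069, 0.0919, 0.0986]
eef_rot: [0.658, 0.753, -0.002, -0.002]
ft_force: [-8.3, -1.0, -0.1]
width: 0.0004
```

```bash
python3 - <<'E'
from h import *
rep(SHORT);gate("gate_short_tip","side",SHORT,.055);rep(SHORT)
E
```

```text
t 14.3 s 0.0119 lat -0.0001 z 0.0986 F_u -8.34 F_v 0.07 Fz -0.11 yaw 7.68
gate_short_tip side 0.65 [318.8 222. ] angle 0.67 res px 0.0
t 14.4 s 0.0119 lat -0.0001 z 0.0986 F_u -8.36 F_v 0.18 Fz -1.68 yaw 7.68
```

drive_tool([
  [0,0,0,0,0.001,0,1],
  [0,0,0,0,0.001,0,1],
])

```text
time: 14.6
ee_pos: [0.6079, 0.0921, 0.0986]
eef_rot: [0.658, 0.753, -0.002, -0.002]
ft_force: [-8.8, -0.7, -0.1]
width: 0.0003
```

drive_tool([
  [0,0,0,0,0.001,0,1],
  [0,0,0,0,0.001,0,1],
])

```text
time: 14.8
ee_pos: [0.6089, 0.0922, 0.0987]
eef_rot: [0.658, 0.753, -0.002, -0.002]
ft_force: [-8.5, -1.2, -0.1]
width: 0.0006
```

drive_tool([
  [0,0,0,0,0.001,0,1],
  [0,0,0,0,0.001,0,1],
])

```text
time: 15.0
ee_pos: [0.6096, 0.0923, 0.0986]
eef_rot: [0.658, 0.753, -0.002, -0.002]
ft_force: [-10.1, -1.0, 1.8]
width: 0.0006
```

```bash
python3 - <<'E'
from h import *
rep(SHORT);gate("gate_short_tip","side",SHORT,.055);rep(SHORT)
E
```

```text
t 15.0 s 0.0147 lat -0.0001 z 0.0986 F_u -10.12 F_v 0.28 Fz 1.8 yaw 7.68
gate_short_tip side 0.66 [317.3 220.5] angle 0.69 res px 2.0
t 15.1 s 0.0147 lat -0.0001 z 0.0986 F_u -9.21 F_v -0.26 Fz 0.26 yaw 7.68
```

drive_tool([
  [0,0,0,0,0.001,0,1],
  [0,0,0,0,0.001,0,1],
  [0,0,0,0,0.001,0,1],
])

```text
time: 15.4
ee_pos: [0.6097, 0.0923, 0.0985]
eef_rot: [0.658, 0.753, -0.003, -0.003]
ft_force: [-14.3, -1.5, 4.2]
width: 0.0002
```

```bash
python3 - <<'E'
from h import *
rep(SHORT);gate("gate_short_tip","side",SHORT,.055);rep(SHORT);gate("gate_middle_tip","side",SHORT+.11*V,.075);gate("gate_long_tip","side",LONG,.095);rep(SHORT)
im,d=camera("side");u,v=325,210
cv2.imwrite("pics/s4.png",cv2.resize(im[v-60:v+90,u-80:u+80,::-1],None,fx=4,fy=4,interpolation=cv2.INTER_CUBIC))
E
```

```text
t 15.4 s 0.0148 lat -0.0001 z 0.0985 F_u -14.35 F_v 0.32 Fz 4.18 yaw 7.68
gate_short_tip side 0.72 [330.5 243.5] angle 1.0 res px 24.2
gate_short_tip side 0.66 [319.2 222.7] angle 0.67 res px 0.8
t 15.5 s 0.0148 lat -0.0001 z 0.0985 F_u -14.19 F_v 0.42 Fz 3.53 yaw 7.68
gate_middle_tip side 0.46 [337.1 251.7] angle 0.04 res px 1.3
t 15.7 s 0.0148 lat -0.0001 z 0.0985 F_u -14.16 F_v 0.99 Fz 3.02 yaw 7.68
```

View pics/s4.png

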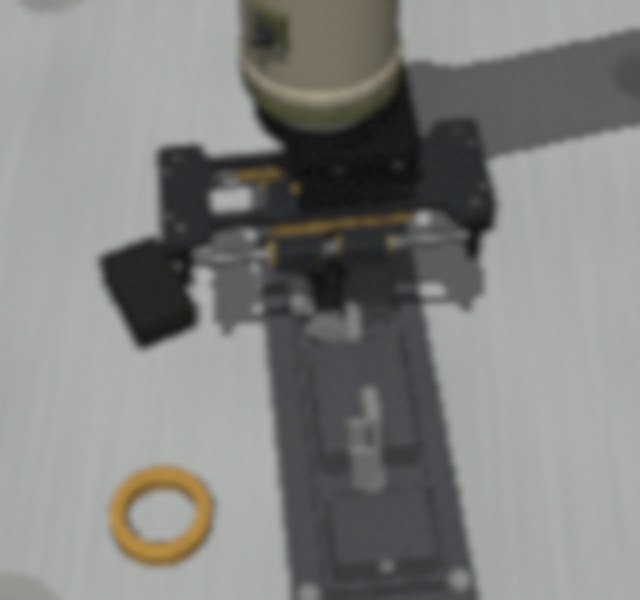

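The short gate is at its stop: s did not change while the force rose to 14 N. The middle-sized gate is upright at crop (365,430), and the ring and bumper haven't moved. I'll ease off half a millimetre so it rests gently on the stop, hold, and hand in.

drive_tool([
  [0,0,0,0,-0.0006,0,1],
  [0,0,0,0,-0.0006,0,1],
  [0,0,0,0,-0.0006,0,1],
  [0,0,0,0,-0.0006,0,1],
  [0,0,0,0,-0.0006,0,1],
  [0,0,0,0,-0.0006,0,1],
  [0,0,0,0,-0.0006,0,1],
  [0,0,0,0,-0.0006,0,1],
  [0,0,0,0,-0.0006,0,1],
  [0,0,0,0,-0.0006,0,1],
])

```text
time: 16.75
ee_pos: [0.6096, 0.0923, 0.0986]
eef_rot: [0.658, 0.753, -0.003, -0.002]
ft_force: [-11.2, -2.6, 1.7]
width: 0.0006
```

```bash
python3 - <<'E'
from h import *
rep(SHORT);gate("gate_short_tip","side",SHORT,.055);rep(SHORT)
s=read_state();q=s["ee_pos"][:2]-SHORT
if q@U>.0144: print(close_job())
E
```

```text
t 16.75 s 0.0147 lat -0.0001 z 0.0986 F_u -11.48 F_v -1.11 Fz 1.69 yaw 7.68
gate_short_tip side 0.72 [320.5 223. ] angle 0.62 res px 1.7
t 16.85 s 0.0147 lat -0.0001 z 0.0986 F_u -11.75 F_v 0.54 Fz 2.8 yaw 7.68
the job is handed in; nothing more can be done
None
```

Both gates were pushed open in the order asked, and I handed the job in at about 16.9 s with the finger still holding the short gate open.

- **Long gate:** I pushed it with the closed fingertips until it met its stop at about 7 N. I held it there for about 1.1 s, then drew back. The camera then showed it shut, reading -0.08 rad.
- **Short gate:** I pushed it to its stop, where the finger stopped moving while the force rose to 14 N. I eased off to about 11.5 N, with the finger still at the stop position, and kept holding.
- **Other objects:** In the last picture the middle-sized gate read about 0.04 rad, which is shut within the camera error. The ring and bumper had not moved. The hook and caliper case were never approached, and I did not check them again at the end.

Two checks were weaker than the rest:
- **Short gate angle:** The last camera estimates were 0.62 to 0.69 rad, a little under the full 0.70. I relied on the force and position at the stop instead. A few stray network detections with large residuals were ignored.
- **Long gate at the end:** The gripper hid it in the final picture, so its last confirmed shut reading was right after I released it.

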